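Rack a painted tile

ROBOT

A 7-joint arm with a two-finger parallel gripper is mounted at the origin on the work surface. World frame = base frame: x ahead of the robot, y to its left, z up, the work surface at z = 0. Lengths are in m, angles in rad, forces in N, time in s.
With the tool pointing down it reaches from about 0.35 to 0.9 m from the base axis. Payload 8.1 kg.
Tool frame: the origin (TCP) lies at the very end of the fingers, on their centre line; the grasp point (between the pads) lies 19 mm behind it; z points along the fingers, y is the line along which they close (so a half turn about z gives the same grasp; the last joint's range is limited). The gripper opens to 92 mm and grips with 3 to 60 N. Pads are 19 mm wide; open, the fingers measure 130 mm over their backs; the gripper's body (75 mm by 190 mm) begins 47 mm behind the grasp point.
Start: joints at [1.103, 0.434, 0.025, 1.573, -0.012, 1.134, -0.075], TCP at [0.223, -0.584, 0.2] pointing down, gripper open.
Joint ranges: [-2.62, 2.62], [-0.44, 2.09], [-1.27, 1.32], [0.08, 2.57], [-1.32, 4.46], [0.12, 2], [-2.74, 2.74]. Speed limits (rad/s): [2.22, 2.22, 3.01, 3.01, 3.14, 3.14, 3.14].

INTERFACE

Orientations are given as a rotation vector (axis times angle).
In Python, from cell import observe, get_image, sign_off, find_in, trace, place_of gives the robot as it stands. The module is installed in compiled form; this text tells all that it offers.
- The arm moves only by the shell command python3 -m handwheel 'ROWS' [OPENING] [FORCE]. ROWS is JSON, a list of rows, each a list of 6 numbers: the shift along the tool's x, y, z each as a share of 0.02 m, from -1 to 1, then the turn, a rotation vector about the tool's x, y, z each as a share of 4 degrees, from -1 to 1. A call has 1 to 8 rows; each row shifts and turns the commanded pose from where the row before left it, along the tool's axes as they then stand; what a row does not reach is not made up. A row lasts 1/12 s, in which the tool goes at most 41.7 mm and 7.16 degrees, less where a joint would pass 70% of its speed; a pose out of reach is approached as far as the arm can. A call with a number of a shift or a turn outside -1 to 1 is refused whole. A call with a gripper value outside its range is refused whole. OPENING is the opening, from 0 (shut) to 1 (fully open), set as the call begins (- or left out, the last holds). The fingers move at their own pace and stop on an object; FORCE is the grip in N (left out, the last holds). Time passes only in rows, so rows that do not move let the fingers close. It gives the time, the measured TCP pose, the force, the opening and the grip force at its end, in the units of the state.
- observe(): the state, without advancing time (a new reading comes with each control period).
- get_image(name): name is "side" or "top"; returns a dict with "image" (480x640x3 uint8, red, green, blue), "fx", "fy", "cx", "cy" (pixels), "position" and "orientation" of the camera in the world. Camera axes: x right, y down, z forward; pixel columns grow to the right and rows downward; lengths in m; the calibration is good to about 2 mm. A picture is of the moment at which its call begins. There is no depth.
- sign_off(): hands the job in; it is judged then, once.
Trained networks look in the newest picture that a camera, given by its name, has taken for a name from the list of things; names that differ only in an ending like _2 or _b are one class to them, and where a whole thing is asked for, a point or a joint stands for the part that bears it (a point fixed in the world has none). Each returns a list of dicts, best first, with "score" (0 to 1); they miss things now and then, are a little off and sometimes report something else, mostly with a low value. They report only what shows in the picture. A call takes as long as a camera call. They do not tell look-alikes from the thing itself.
- find_in(label, camera): "rect" ([centre column, centre row, width, height] as shares, 0 to 1, of the picture: columns of its width, rows of its height, round what is visible of it).
- trace(label, camera): "region" (480x640 bool, what is visible of it) and "rect" ([centre column, centre row, width, height] as shares, 0 to 1, of the picture: columns of its width, rows of its height, round what is visible of it).
- place_of(label, camera): "point" ([column, row] as shares, 0 to 1, of the picture: columns of its width, rows of its height: a listed point, or the origin of a listed thing).
The state is a dict: "clock": time; "joints": joint angles; "dq": joint speeds; "joint_efforts": joint torques, N m; "position": TCP position; "ee_rot": TCP orientation; "force": force on the tool from outside, world axes, zero at the start; "ft_torque": the same for the moment, N m; "width": opening from 0.0 (shut) to 1.0 (fully open); "gripper_force": force on a finger pad.
Only numpy, scipy, OpenCV 4.12 (cv2) and the standard library are available. Lean on these libraries where they do the work, as an engineer would, in place of code of your own. Each camera call takes 0.05 s, during which the arm holds its last target. There are 200 camera calls.

TASK

Pick the yellow clay tile up off the table, lean it flat against the small sloping wooden stand, a short edge on the ledge and centred, and let go so that you can take it again by its top edge. Then stand it upright, on a short edge, midway along the slot of the yellow holder in the rack, lowering it to the bottom of the slot before letting go. Leave the red tile, the painted stones, the brush and the bowl where they are.

Things in the scene. Friction and masses are not known exactly. Their poses are not given: they have to be found in the camera images.
- tile: The yellow clay tile with an orange sun on both faces: 76 mm long (its x), 56 mm wide (its y), 8 mm thick (its z), 65 g (roughly). It starts lying flat on the table. Origin: centre of the underside as it lies. The two faces and the two ends are alike.
- tile_mid (a point): The centre of the tile's volume, 4 mm above its origin along its z.
- stand: Fixed wooden leaning stand, base 100 (its x) x 60 x 8 mm, 63 mm high; origin: centre of its underside; its -x is its front. A panel 36 mm wide and 46 mm long slopes up and back (to +x) at 50 degrees from level; a ledge 16 mm deep, 36 mm wide, sticks out square from its lower end. A leaning tile overhangs the panel by 30 mm at the top and 10 mm at each side.
- stand_seat (a point): On the stand: the inner corner where the panel's sloping surface meets the ledge, mid-width. In the stand's frame (-30, 0, 28) mm. The tile's lower short edge belongs here.
- stand_tile_mid (a point): On the stand: where the tile's centre is when it leans properly, 38 mm up the slope from stand_seat and 4 mm off the panel.
- rack: The fixed wooden rack board, 115 x 245 x 10 mm (x, y, z), origin at the centre of its underside on the table. Three holders stand on it in a row along its y, 70 mm apart from centre to centre; which is where varies.
- holder_yellow: Yellow holder, fixed on the rack, empty. Origin: centre of its underside, 10 mm above the table. 70 mm long (its x), 40 mm wide (its y), 32 mm high, with a slot along its x, open above and at both ends: 12 mm wide, 26 mm deep, its floor 6 mm above the origin. The tile stands in it on a short edge, faces towards the holder's y, its top 82 mm above the origin.
- holder_green: The green holder, same form as the yellow one, empty; to be left empty.
- holder_red: The red holder, same form as the yellow one; the red tile stands in it.
- tile_red: A red tile of the same size as the yellow one, standing loose in the red holder. Origin: centre of its lower edge; its z is up, its y across its thickness. Leave alone.
- stone_blue: A blue painted light stone, 44 mm across, 29 mm high, loose on the table; origin at the centre of its underside. Leave alone.
- stone_pink: A pink painted light stone, 44 mm across, 29 mm high, loose on the table; origin at the centre of its underside. Leave alone.
- bowl: An empty white bowl, 110 mm across, 45 mm high, loose; origin at the centre of its underside. Leave alone.
- brush: A blue-handled paint brush, 180 mm long (along its x, bristles to +x), 9 mm thick, lying loose. Leave alone.
Mind the look-alikes: they are no part of the job. What is meant by the tile is not black, and is the smaller of those in its own colour.

How it is judged:
By the outcome, as a careful person would: the job done as asked, in the order asked, and still so for the second after the job is handed in, with the robot touching nothing.
It also fails if it takes over 61 s, if anything falls off the work surface, if the arm or the gripper's body presses on something with over 40 N, if the wrist force passes 120 N, or if a joint passes its speed limit or range.

## Working session

There is one attempt and no reset: what is moved stays moved. The work goes in short steps, Python scripts to look and compute and a shell command to move; the robot and the scene stay as the last step left them, time stands still between calls to the robot, and variables do not carry over. Pictures are saved under pics/ and viewed, at most 10 in all, crops included, and the job is handed in when it is done.

```bash
mkdir -p pics
cat > h.py <<'E'
import numpy as np,cv2
from cell import *
from scipy.spatial.transform import Rotation as R
def rot(o):
    o=np.array(o,float)
    return o if o.shape==(3,3) else (R.from_quat(o).as_matrix() if o.size==4 else R.from_rotvec(o).as_matrix())
def ray(c,u,v):
    d=rot(c['orientation'])@[(u-c['cx'])/c['fx'],(v-c['cy'])/c['fy'],1]; return np.array(c['position']),d
def at_z(c,u,v,z):
    p,d=ray(c,u,v); return p+d*(z-p[2])/d[2]
def proj(c,P):
    q=rot(c['orientation']).T@(np.array(P)-c['position']); return c['fx']*q[0]/q[2]+c['cx'],c['fy']*q[1]/q[2]+c['cy']
E
python3 - <<'E'
from h import *
np.set_printoptions(precision=4,suppress=True)
ims={}
for n in ("top","side"):
    c=get_image(n); ims[n]=c
    cv2.imwrite(f'pics/{n}0.png',cv2.cvtColor(c['image'],cv2.COLOR_RGB2BGR))
    print(n,c['fx'],c['cx'],c['cy'],c['position'],c['orientation'])
for n in ("top","side"):
    for l in ("tile","stand","stand_seat","holder_yellow","holder_green","holder_red","tile_red","rack","brush","bowl","stone_blue","stone_pink"):
        r=place_of(l,n); print(n,l,[(round(x['score'],2),round(x['point'][0]*640),round(x['point'][1]*480),at_z(ims[n],x['point'][0]*640,x['point'][1]*480,{'stand_seat':.028,'holder_yellow':.01}.get(l,0)).round(3)[:2]) for x in r[:4]])
print(observe())
E
```

```text
top 589.2187040491358 315.11148492971813 242.8596816902939 [ 0.4648 -0.0118  1.1725] [-2.1908  2.1799 -0.0673]
side 528.0141734651336 328.69975912435535 243.089321959877 [ 0.4444 -0.6666  0.8972] [-2.4622  0.1288 -0.0544]
top tile [(0.83, 494, 347, array([ 0.34 , -0.359])), (0.82, 451, 291, array([ 0.448, -0.275])), (0.6, 453, 220, array([ 0.589, -0.281]))]
top stand [(0.67, 327, 253, array([ 0.522, -0.03 ]))]
top stand_seat [(0.94, 337, 246, array([ 0.535, -0.048]))]
top holder_yellow [(0.88, 221, 250, array([0.526, 0.18 ]))]
top holder_green [(0.76, 145, 240, array([0.547, 0.335]))]
top holder_red [(0.58, 177, 244, array([0.54, 0.27]))]
top tile_red [(0.76, 183, 244, array([0.539, 0.259]))]
top rack [(0.82, 182, 248, array([0.531, 0.26 ]))]
top brush [(0.91, 422, 165, array([ 0.701, -0.22 ])), (0.32, 279, 169, array([0.691, 0.067]))]
top bowl [(0.62, 279, 166, array([0.697, 0.067]))]
top stone_blue [(0.91, 326, 179, array([ 0.671, -0.027])), (0.28, 224, 251, array([0.527, 0.176]))]
top stone_pink [(0.66, 375, 311, array([ 0.408, -0.126]))]
side tile [(0.98, 303, 390, array([ 0.446,
[... 751 characters left out ...]
 0.545, -0.037]))]
side bowl [(0.98, 405, 229, array([0.701, 0.072]))]
side stone_blue [(0.75, 399, 266, array([ 0.667, -0.027]))]
side stone_pink [(0.69, 275, 315, array([ 0.402, -0.12 ]))]
{'clock': 1.3, 'joints': array([ 1.1034,  0.4345,  0.025 ,  1.5732, -0.0116,  1.134 , -0.0751]), 'dq': array([ 0.001 ,  0.001 , -0.0002, -0.0004, -0.0006, -0.0008,  0.0003]), 'joint_efforts': array([  0.0001, -66.7673,   0.9841, -31.4804,  -0.0607,   0.0329,
         0.    ]), 'position': array([ 0.223 , -0.5839,  0.2002]), 'ee_rot': array([ 3.0895,  0.5698, -0.    ]), 'force': array([0.0301, 0.1486, 0.835 ]), 'ft_torque': array([0.0212, 0.0053, 0.0217]), 'gripper_force': 0.0, 'width': 1.001750472413203}
```

View pics/top0.png

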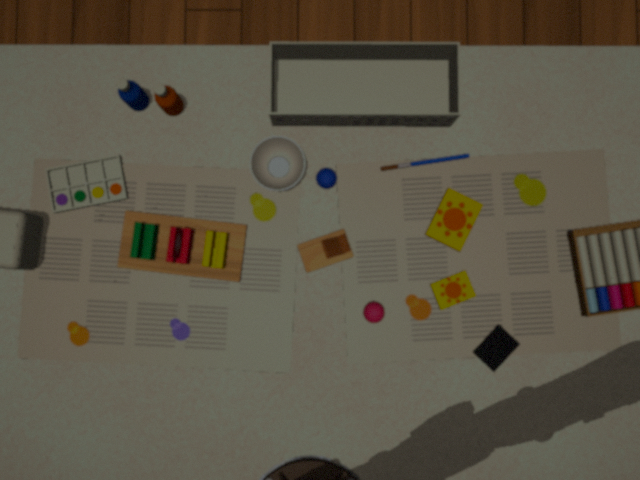

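View pics/side0.png

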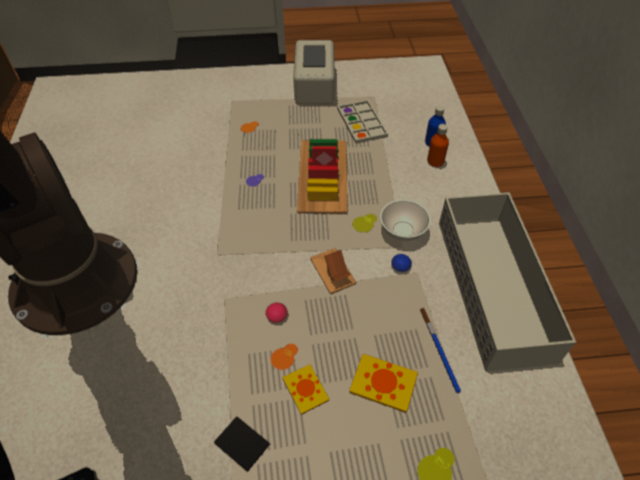

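Two yellow sun tiles show, at top pixels (453,291) and (454,219), and a black tile at (496,347). The one at (453,291) is the smaller yellow one, so it fits the description. I'll confirm it and measure it in an enlarged crop.

```bash
cat > m.py <<'E'
from h import *
np.set_printoptions(precision=4,suppress=True)
c=get_image("top"); s=get_image("side")
def big(c,u,v,w,k=6,sz=400):
    M=np.float32([[sz/w,0,-(u-w/2)*sz/w],[0,sz/w,-(v-w/2)*sz/w]])
    return cv2.warpAffine(cv2.cvtColor(c['image'],cv2.COLOR_RGB2BGR),M,(sz,sz),flags=cv2.INTER_CUBIC)
E
python3 - <<'E'
from m import *
o=np.hstack([big(c,453,255,130),big(c,327,251,80)]);cv2.imwrite('pics/crop1.png',cv2.convertScaleAbs(o,alpha=1.8))
for nm,cam in(("top",c),("side",s)):
  for l,z in (("tile",.008),("stand",.008),("holder_yellow",.042),("rack",.01)):
    for r in trace(l,nm)[:3]:
        m=r['region'].astype(np.uint8); ys,xs=np.nonzero(m)
        P=np.array([at_z(cam,x,y,z)[:2] for x,y in zip(xs,ys)],np.float32)*1000
        (cx,cy),(w,h),a=cv2.minAreaRect(P)
        print(nm,l,round(r['score'],2),(xs.mean().round(1),ys.mean().round(1)),'ctr',round(cx,1),round(cy,1),'wh',round(w,1),round(h,1),'ang',round(a,1),'mean',P.mean(0))
  hsv=cv2.cvtColor(cam['image'],cv2.COLOR_RGB2HSV)
  m=((hsv[...,0]>8)&(hsv[...,0]<34)&(hsv[...,1]>170)&(hsv[...,2]>60)).astype(np.uint8)
  n,L,st,ct=cv2.connectedComponentsWithStats(m)
  for i in range(1,n):
    if st[i,4]>250:
        ys,xs=np.nonzero(L==i);P=np.array([at_z(cam,x,y,.006)[:2] for x,y in zip(xs,ys)],np.float32)*1000
        r=cv2.minAreaRect(P);print('  color',nm,ct[i],r,P.mean(0))
E
```

```text
top tile 0.7 (np.float64(452.3), np.float64(289.0)) ctr 452.9 -276.8 wh 58.0 80.4 ang 21.9 mean [ 452.4128 -276.4649]
top tile 0.7 (np.float64(496.1), np.float64(347.2)) ctr 339.8 -360.6 wh 58.5 76.2 ang 46.7 mean [ 339.4782 -360.9638]
top stand 0.64 (np.float64(325.2), np.float64(250.2)) ctr 528.1 -25.7 wh 61.7 100.2 ang 19.9 mean [527.6558 -26.0381]
top holder_yellow 0.92 (np.float64(215.5), np.float64(248.8)) ctr 527.9 185.3 wh 44.2 69.3 ang 83.6 mean [527.6289 185.3215]
top holder_yellow 0.25 (np.float64(325.2), np.float64(250.2)) ctr 526.3 -25.9 wh 58.4 96.8 ang 19.5 mean [525.9368 -25.7058]
top rack 0.86 (np.float64(184.2), np.float64(245.7)) ctr 536.8 256.0 wh 247.1 116.4 ang 83.4 mean [535.2802 252.9997]
top rack 0.56 (np.float64(183.1), np.float64(247.0)) ctr 537.8 261.4 wh 47.9 72.2 ang 83.2 mean [532.7042 255.0888]
  color top [ 8.2377 21.723 ] ((992.9214477539062, 624.8684692382812), (88.57770538330078, 28.593795776367188), 2.2395570278167725) [991.414  622.2842]
  color top [44.9525 20.9236] ((993.2152099609375, 548.3309936523438), (88.06810760498047, 107.05207824707031)
[... 4627 characters left out ...]
857666016, 71.27882385253906), 10.359916687011719) [535.9432 -16.8582]
  color side [283.7155 356.5905] ((417.6036376953125, -215.06153869628906), (53.69158172607422, 41.57163619995117), 21.424257278442383) [ 415.4358 -213.8988]
  color side [383.6532 382.4191] ((590.1575317382812, -281.24224853515625), (80.11753845214844, 105.42599487304688), 63.600608825683594) [ 590.2504 -282.5547]
  color side [305.4138 388.6527] ((450.14129638671875, -278.8000183105469), (55.78581619262695, 76.7726058959961), 22.071958541870117) [ 450.254  -279.8077]
  color side [436.4314 465.6499] ((650.159423828125, -428.8233642578125), (48.366573333740234, 60.56657791137695), 83.97908020019531) [ 650.9714 -432.5834]
```

View pics/crop1.png

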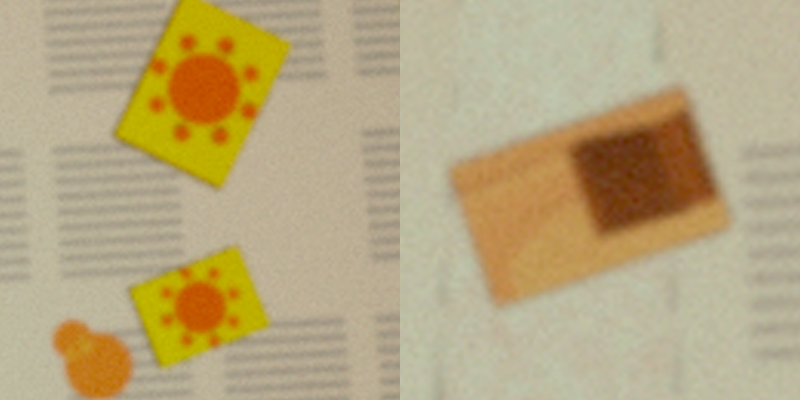

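The crop confirms it. The tile meant is the small yellow one at top pixel (453,290), and the larger one at (454,219) is a decoy. On the stand the ledge is at the right end, so its front faces -y.

```bash
cat > plan.py <<'E'
from h import *
np.set_printoptions(precision=3,suppress=True)
def frame(yaw_y,z):  # tool rotation from y yaw (deg) projected square to z
    z=np.array(z,float)/np.linalg.norm(z); a=np.radians(yaw_y); y=np.array([np.cos(a),np.sin(a),0]); y-=z*(y@z); y/=np.linalg.norm(y)
    return np.c_[np.cross(y,z),y,z]
def plan(p,Rt):
    o=observe(); P=np.array(o['position']); Rc=rot(o['ee_rot']); d=np.array(p)-P
    rv=R.from_matrix(Rc.T@Rt).as_rotvec(degrees=True)
    print('clock',o['clock'],'pos',P,'force',np.array(o['force']),'w',o['width'],'gf',o['gripper_force'],'q',np.array(o['joints']))
    print('shift now-frame (units of 20mm)',Rc.T@d/.02,'| turn units of 4deg',rv/4,'| shift target-frame',Rt.T@d/.02)
SY=109.4; a=np.radians(SY); SX=np.array([np.cos(a),np.sin(a),0]); SYV=np.array([-np.sin(a),np.cos(a),0]); ST=np.array([.5275,-.0268,0]); UP=np.array([0,0,1.])
c5,s5=np.cos(np.radians(50)),np.sin(np.radians(50))
slope=c5*SX+s5*UP; nrm=-s5*SX+c5*UP; seat=ST-.030*SX+.028*UP; tmid=seat+.038*slope+.004*nrm
DOWN=[0,0,-1]
E
python3 -c "
from plan import *
plan([.451,-.278,.1],frame(21.9,DOWN))"
```

```text
clock 1.8 pos [ 0.223 -0.584  0.2  ] force [0.316 0.103 0.342] w 1.0035416895653497 gf 0.0 q [ 1.103  0.434  0.025  1.573 -0.012  1.134 -0.075]
shift now-frame (units of 20mm) [ 16.108 -10.222   5.011] | turn units of 4deg [ -0.      0.001 -22.751] | shift target-frame [ 9.938 16.284  5.012]
```

```bash
H="python3 -m handwheel"
$H '[[1,-0.64,0.31,0,0,0],[1,-0.64,0.31,0,0,0],[1,-0.64,0.31,0,0,0],[1,-0.64,0.31,0,0,0],[1,-0.64,0.31,0,0,0],[1,-0.64,0.31,0,0,0],[1,-0.64,0.31,0,0,0],[1,-0.64,0.31,0,0,0]]' 1 15
$H '[[1,-0.64,0.31,0,0,0],[1,-0.64,0.31,0,0,0],[1,-0.64,0.31,0,0,0],[1,-0.64,0.31,0,0,0],[1,-0.64,0.31,0,0,0],[1,-0.64,0.31,0,0,0],[1,-0.64,0.31,0,0,0],[1,-0.64,0.31,0,0,0]]'
$H '[[0,0,0,0,0,-1],[0,0,0,0,0,-1],[0,0,0,0,0,-1],[0,0,0,0,0,-1],[0,0,0,0,0,-1],[0,0,0,0,0,-1],[0,0,0,0,0,-1],[0,0,0,0,0,-1]]'
$H '[[0,0,0,0,0,-1],[0,0,0,0,0,-1],[0,0,0,0,0,-1],[0,0,0,0,0,-1],[0,0,0,0,0,-1],[0,0,0,0,0,-1],[0,0,0,0,0,-1],[0,0,0,0,0,-1]]'
$H '[[0,0,0,0,0,-1],[0,0,0,0,0,-1],[0,0,0,0,0,-1],[0,0,0,0,0,-1],[0,0,0,0,0,-1],[0,0,0,0,0,-1],[0,0,0,0,0,-0.75],[0,0,0,0,0,0]]'
python3 - <<'E'
from plan import *
plan([.451,-.278,.003],frame(21.9,DOWN))
E
```

```text
clock: 2.47
position: [0.3365, -0.4303, 0.1505]
ee_rot: [3.089, 0.569, 0.0]
force: [0.0, 0.3, 0.3]
width: 1.001
gripper_force: 0.0
clock: 3.13
position: [0.4496, -0.2775, 0.1009]
ee_rot: [3.089, 0.569, 0.001]
force: [1.4, -0.3, 0.1]
width: 1.001
gripper_force: 0.0
clock: 3.8
position: [0.449, -0.2785, 0.1011]
ee_rot: [2.81, 1.404, 0.0]
force: [0.1, 0.2, 0.7]
width: 1.0
gripper_force: 0.0
clock: 4.47
position: [0.4489, -0.2785, 0.1011]
ee_rot: [2.314, 2.124, 0.0]
force: [0.5, -1.2, 0.9]
width: 0.998
gripper_force: 0.0
clock: 5.13
position: [0.4488, -0.2786, 0.1011]
ee_rot: [1.756, 2.605, -0.0]
force: [0.1, -0.0, 1.0]
width: 0.996
gripper_force: 0.0
clock 5.1333 pos [ 0.449 -0.279  0.101] force [ 0.098 -0.041  0.988] w 0.9964157653899647 gf 0.0 q [ 0.815  0.436 -0.48   1.897  0.259  0.869  0.59 ]
shift now-frame (units of 20mm) [-0.01   0.111  4.904] | turn units of 4deg [0.001 0.002 0.03 ] | shift target-frame [-0.011  0.112  4.904]
```

```bash
H="python3 -m handwheel"
$H '[[0,0.11,1,0,0,0],[0,0,1,0,0,0],[0,0,1,0,0,0],[0,0,1,0,0,0],[0,0,0.5,0,0,0],[0,0,0.4,0,0,0],[0,0,0,0,0,0]]'
$H '[[0,0,0,0,0,0],[0,0,0,0,0,0],[0,0,0,0,0,0],[0,0,0,0,0,0],[0,0,0,0,0,0],[0,0,0,0,0,0],[0,0,0,0,0,0],[0,0,0,0,0,0]]' 0 20
$H '[[0,0,-0.5,0,0,0],[0,0,-1,0,0,0],[0,0,-1,0,0,0],[0,0,-1,0,0,0],[0,0,-1,0,0,0],[0,0,-1,0,0,0],[0,0,0,0,0,0]]'
python3 - <<'E'
from plan import *
Rt=frame(SY-90,-nrm)
plan(tmid+.09*nrm,Rt); print(tmid,frame(19.4,-nrm))
E
```

```text
clock: 5.72
position: [0.4503, -0.2773, 0.002]
ee_rot: [-1.759, -2.601, 0.0]
force: [-0.2, 0.0, -0.5]
width: 0.995
gripper_force: 0.0
clock: 6.38
position: [0.4509, -0.2777, 0.0031]
ee_rot: [1.759, 2.603, -0.0]
force: [0.1, 0.3, -0.6]
width: 0.469
gripper_force: 0.0
clock: 6.97
position: [0.4532, -0.2783, 0.1174]
ee_rot: [1.755, 2.598, 0.001]
force: [0.5, -0.0, 0.9]
width: 0.008
gripper_force: 0.0
clock 6.9667 pos [ 0.453 -0.278  0.117] force [ 0.469 -0.007  0.93 ] w 0.008227453957720262 gf 0.0 q [ 0.819  0.419 -0.489  1.877  0.248  0.9    0.594]
shift now-frame (units of 20mm) [ 6.406  7.971 -0.006] | turn units of 4deg [-0.221 12.564  0.612] | shift target-frame [4.343 7.683 5.166]
[ 0.53  -0.035  0.06 ] [[-0.214  0.943 -0.254]
 [ 0.606  0.332  0.723]
 [ 0.766 -0.    -0.643]]
```

Run:
```python
from m import *
o=np.hstack([big(c,453,280,140),big(s,310,370,160)]);cv2.imwrite('pics/crop2.png',cv2.convertScaleAbs(o,alpha=1.5))
```

```text
(no output)
```

View pics/crop2.png

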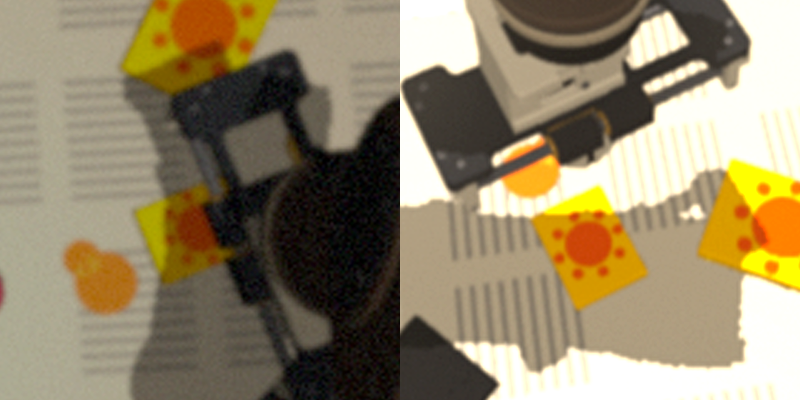

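```bash
cat > tilepose.py <<'E'
from m import *
for nm,cam in(("top",c),("side",s)):
  hsv=cv2.cvtColor(cam['image'],cv2.COLOR_RGB2HSV)
  m=((hsv[...,0]>4)&(hsv[...,0]<34)&(hsv[...,1]>150)&(hsv[...,2]>30)).astype(np.uint8)
  n,L,st,ct=cv2.connectedComponentsWithStats(m)
  for i in range(1,n):
    if st[i,4]>250:
        ys,xs=np.nonzero(L==i);P=np.array([at_z(cam,x,y,.006)[:2] for x,y in zip(xs,ys)],np.float32)*1000
        if np.hypot(*(P.mean(0)-[451,-278]))<60: print(nm,ct[i],cv2.minAreaRect(P))
  for r in place_of("tile",nm)[:3]: print(r['score'],at_z(cam,r['point'][0]*640,r['point'][1]*480,0))
E
python3 tilepose.py; python3 -c "
from h import *
print(observe())"
```

```text
top [446.2171 292.1085] ((446.87548828125, -266.76397705078125), (56.459205627441406, 52.237369537353516), 21.485742568969727)
0.92 [ 0.581  -0.2785  0.    ]
0.78 [ 0.4476 -0.2781  0.    ]
0.71 [ 0.3412 -0.3656  0.    ]
side [305.4485 388.8774] ((450.3736877441406, -279.12445068359375), (57.068336486816406, 77.84956359863281), 22.340871810913086)
0.89 [ 0.4471 -0.2733  0.    ]
0.85 [ 0.3374 -0.3618  0.    ]
0.59 [ 0.5897 -0.2823  0.    ]
{'clock': 7.2667, 'joints': array([ 0.81785277,  0.42492926, -0.48686947,  1.8824721 ,  0.24936715,
        0.89574257,  0.59255894]), 'dq': array([-0.00163513,  0.00424537, -0.00120854, -0.00292763, -0.00016633,
       -0.00103316, -0.00135993]), 'joint_efforts': array([ 5.30061952e-02, -5.79767525e+01, -5.87423041e+00, -2.63506973e+01,
       -2.54270306e-02,  8.24231305e-02, -4.74213675e-05]), 'position': array([ 0.45022855, -0.27732298,  0.11219355]), 'ee_rot': array([-1.75808263e+00, -2.60160625e+00,  2.42854534e-04]), 'force': array([ 0.52211931, -0.30568183,  0.27658713]), 'ft_torque': array([ 0.03682669, -0.10373973, -0.00500625]), 'gripper_force': 0.0, 'width': 0.004101641293511137}
```

```bash
H="python3 -m handwheel"
$H '[[0,0,0,0,0,0],[0,0,0,0,0,0],[0,0,0,0,0,0],[0,0,0,0,0,0],[0,0,0,0,0,0],[0,0,0,0,0,0],[0,0,0,0,0,0],[0,0,0,0,0,0]]' 1
$H '[[0,0,0,0,0,0],[0,0,0,0,0,0],[0,0,0,0,0,0],[0,0,0,0,0,0],[0,0,0,0,0,0],[0,0,0,0,0,0],[0,0,0,0,0,0]]'
$H '[[0,0,1,0,0,0],[0,0,1,0,0,0],[0,0,1,0,0,0],[0,0,1,0,0,0],[0,0,1,0,0,0],[0,0,0.45,0,0,0],[0,0,0,0,0,0]]'
for i in 1 2; do python3 -m handwheel '[[0,0,0,0,0,0],[0,0,0,0,0,0],[0,0,0,0,0,0]]' 0 20;done
python3 - <<'E'
from m import *
o=np.hstack([big(c,453,280,140),big(s,310,370,130)]);cv2.imwrite('pics/crop3.png',cv2.convertScaleAbs(o,alpha=1.5))
E
```

```text
clock: 7.93
position: [0.451, -0.2776, 0.1131]
ee_rot: [1.759, 2.603, -0.0]
force: [0.4, 0.0, -0.1]
width: 0.536
gripper_force: 0.0
clock: 8.52
position: [0.4509, -0.2776, 0.113]
ee_rot: [1.759, 2.603, -0.0]
force: [-0.6, -0.4, -0.1]
width: 0.99
gripper_force: 0.0
clock: 9.1
position: [0.4496, -0.2769, 0.0023]
ee_rot: [-1.757, -2.6, 0.0]
force: [0.4, 0.1, -0.1]
width: 0.999
gripper_force: 0.0
clock: 9.35
position: [0.4518, -0.278, 0.0052]
ee_rot: [1.758, 2.601, 0.0]
force: [-0.1, -0.2, 1.0]
width: 0.832
gripper_force: 0.0
clock: 9.6
position: [0.4511, -0.2778, 0.0045]
ee_rot: [1.759, 2.602, -0.0]
force: [0.5, 0.2, -1.1]
width: 0.614
gripper_force: 0.0
```

View pics/crop3.png

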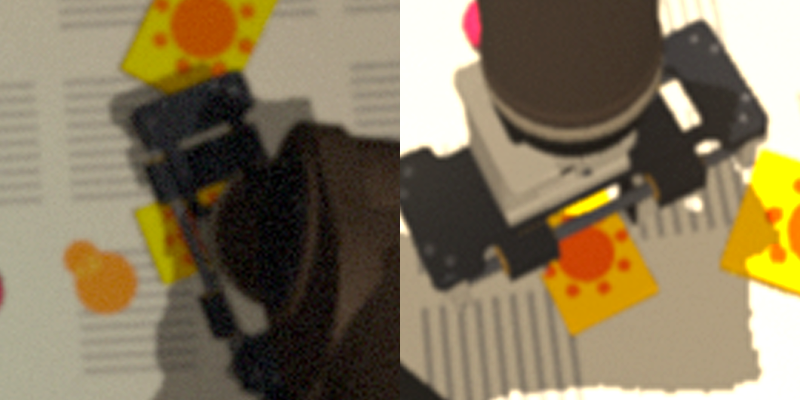

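```bash
H="python3 -m handwheel"
$H '[[0,0,0.15,0,0,0],[0,0,0,0,0,0]]' 0 20
$H '[[0,0,0,0,0,0],[0,0,0,0,0,0]]' 0 20
$H '[[0,0,0,0,0,0],[0,0,0,0,0,0]]' 0 20
python3 tilepose.py
```

```text
clock: 9.87
position: [0.4507, -0.2775, 0.0006]
ee_rot: [-1.759, -2.603, 0.0]
force: [-1.1, 0.1, 0.2]
width: 0.38
gripper_force: 0.0
clock: 10.03
position: [0.4508, -0.2775, 0.0009]
ee_rot: [-1.759, -2.603, -0.0]
force: [0.6, 0.3, 0.4]
width: 0.238
gripper_force: 0.0
clock: 10.2
position: [0.4509, -0.2776, 0.001]
ee_rot: [1.759, 2.603, -0.0]
force: [0.3, 0.1, -0.2]
width: 0.095
gripper_force: 0.0
top [440.1644 295.3859] ((441.70770263671875, -254.53396606445312), (55.95807647705078, 25.69143295288086), 21.485822677612305)
0.73 [ 0.5926 -0.285   0.    ]
0.71 [ 0.4471 -0.2783  0.    ]
0.68 [ 0.3398 -0.3615  0.    ]
side [307.8898 395.7737] ((451.5650329589844, -282.9162902832031), (56.5907096862793, 69.7098617553711), 22.06614875793457)
0.92 [ 0.335  -0.3649  0.    ]
0.58 [ 0.4487 -0.2743  0.    ]
0.57 [ 0.5881 -0.2836  0.    ]
```

Run:
```python
from m import *
o=observe();p=np.array(o['position'])
for cam in (c,s):
    for z,col in ((0,(255,0,0)),(.02,(0,255,0)),(.066,(0,0,255))):
        u,v=proj(cam,p+[0,0,z]); print(u,v); cam['image'][int(v),int(u)]=col
ii=np.hstack([big(c,453,285,100),big(s,315,375,110)]);cv2.imwrite('pics/crop4.png',cv2.convertScaleAbs(ii,alpha=1.7))
```

```text
452.0694779595801 289.75230312862533
454.4055739540721 289.8867082882347
460.1000509072454 290.2143348436449
305.7267332713317 388.4453680084545
305.4150303278084 383.7481983022758
304.6566516755347 372.3199031729214
```

View pics/crop4.png

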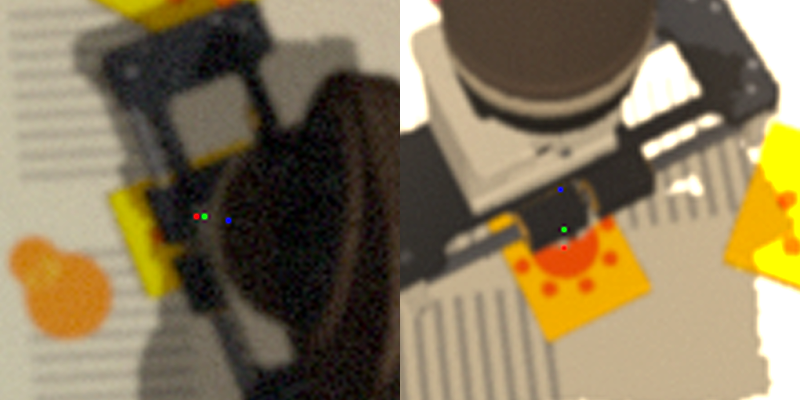

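The crop shows the closed fingertips above the tile. The red mark, which is the reported TCP, lies about 10 mm beyond the real tips, so I'll probe downward with the fingers open.

```bash
H="python3 -m handwheel"
$H '[[0,0,0,0,0,0],[0,0,0,0,0,0],[0,0,0,0,0,0],[0,0,0,0,0,0],[0,0,0,0,0,0],[0,0,0,0,0,0],[0,0,0,0,0,0],[0,0,0,0,0,0]]' 0.8 20
$H '[[0,0,0,0,0,0],[0,0,0,0,0,0],[0,0,0.1,0,0,0],[0,0,0,0,0,0]]'
$H '[[0,0,0.1,0,0,0],[0,0,0,0,0,0]]'
$H '[[0,0,0.1,0,0,0],[0,0,0,0,0,0]]'
```

```text
clock: 11.17
position: [0.4509, -0.2776, 0.001]
ee_rot: [-1.759, -2.603, 0.0]
force: [0.3, 0.9, 0.1]
width: 0.533
gripper_force: 0.0
clock: 11.5
position: [0.4508, -0.2776, -0.0012]
ee_rot: [-1.759, -2.603, 0.0]
force: [-0.1, -0.3, 0.4]
width: 0.785
gripper_force: 0.0
clock: 11.67
position: [0.4507, -0.2775, -0.0033]
ee_rot: [-1.759, -2.603, 0.0]
force: [0.5, -0.5, -0.2]
width: 0.8
gripper_force: 0.0
clock: 11.83
position: [0.4507, -0.2775, -0.0053]
ee_rot: [-1.759, -2.603, 0.0]
force: [0.4, -0.6, 0.4]
width: 0.798
gripper_force: 0.0
```

```bash
H="python3 -m handwheel"
$H '[[0,0,0.1,0,0,0],[0,0,0,0,0,0]]'
$H '[[0,0,0.1,0,0,0],[0,0,0,0,0,0]]'
```

```text
clock: 12.0
position: [0.4507, -0.2775, -0.0073]
ee_rot: [-1.759, -2.603, 0.0]
force: [0.4, 1.4, -0.8]
width: 0.801
gripper_force: 0.0
clock: 12.17
position: [0.4507, -0.2776, -0.0093]
ee_rot: [-1.759, -2.603, 0.0]
force: [-0.0, -0.6, 0.2]
width: 0.801
gripper_force: 0.0
```

```bash
H="python3 -m handwheel"
$H '[[0,0,0.06,0,0,0],[0,0,0,0,0,0]]' | grep -E 'pos|force'
$H '[[0,0,0.06,0,0,0],[0,0,0,0,0,0]]' | grep -E 'pos|force'
```

```text
position: [0.4508, -0.2776, -0.0104]
force: [0.0, 0.2, -0.2]
gripper_force: 0.0
position: [0.4508, -0.2776, -0.0115]
force: [-0.5, 1.0, 0.3]
gripper_force: 0.0
```

Run:
```python
from m import *
o=observe();p=np.array(o['position'])
for cam in (c,s):
    for z,col in ((0.012,(255,0,0)),):
        u,v=proj(cam,p+[0,0,z]); cam['image'][int(v),int(u)]=col
ii=np.hstack([big(c,445,285,90),big(s,310,382,90)]);cv2.imwrite('pics/crop5.png',cv2.convertScaleAbs(ii,alpha=1.7))
```

```text
(no output)
```

View pics/crop5.png

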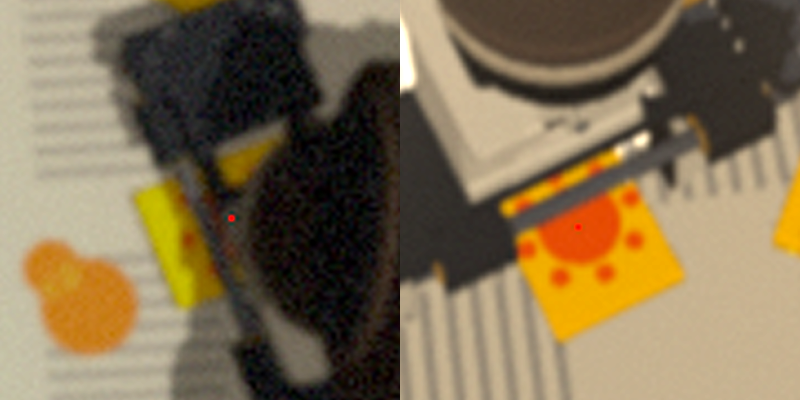

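```bash
H="python3 -m handwheel"
$H '[[0,0,0.06,0,0,0],[0,0,0,0,0,0]]' | grep -E 'pos|force'
$H '[[0,0,0.06,0,0,0],[0,0,0,0,0,0]]' | grep -E 'pos|force'
```

```text
position: [0.4509, -0.2776, -0.0127]
force: [-0.3, -0.3, 0.8]
gripper_force: 0.0
position: [0.4508, -0.2776, -0.0139]
force: [-0.3, -0.5, -0.9]
gripper_force: 0.0
```

```bash
H="python3 -m handwheel"
$H '[[0,0,0,0,0,0],[0,0,0,0,0,0],[0,0,0,0,0,0],[0,0,0,0,0,0]]' 0 20
$H '[[0,0,0,0,0,0],[0,0,0,0,0,0]]'
```

```text
clock: 13.27
position: [0.4509, -0.2776, -0.0138]
ee_rot: [1.759, 2.603, -0.0]
force: [-0.1, 0.2, -0.2]
width: 0.56
gripper_force: 0.0
clock: 13.43
position: [0.4509, -0.2777, -0.0137]
ee_rot: [1.759, 2.603, -0.0]
force: [-0.1, 0.1, 0.2]
width: 0.412
gripper_force: 0.0
```

```bash
H="python3 -m handwheel"
$H '[[0,0,0,0,0,0],[0,0,0,0,0,0],[0,0,0,0,0,0],[0,0,0,0,0,0],[0,0,0,0,0,0],[0,0,0,0,0,0]]' 0.8 20| grep -E 'wid'
$H '[[0,0,0.1,0,0,0],[0,0,0,0,0,0]]' | grep -E 'pos|force|wid'
$H '[[0,0,0.06,0,0,0],[0,0,0,0,0,0]]' | grep -E 'pos|force'
```

```text
width: 0.778
position: [0.4508, -0.2776, -0.0161]
force: [0.0, 0.2, -0.5]
width: 0.799
gripper_force: 0.0
position: [0.4508, -0.2776, -0.0172]
force: [-0.5, 0.3, 0.1]
gripper_force: 0.0
```

```bash
H="python3 -m handwheel"
$H '[[0,0,0.06,0,0,0],[0,0,0,0,0,0]]' | grep -E 'pos|force'
$H '[[0,0,0.06,0,0,0],[0,0,0,0,0,0]]' | grep -E 'pos|force'
```

```text
position: [0.4508, -0.2776, -0.0184]
force: [-0.3, 0.5, -0.0]
gripper_force: 0.0
position: [0.4508, -0.2776, -0.0195]
force: [-0.0, -0.4, -0.1]
gripper_force: 0.0
```

```bash
H="python3 -m handwheel"
$H '[[0,0,0.06,0,0,0],[0,0,0,0,0,0]]' | grep -E 'pos|force'
$H '[[0,0,0.06,0,0,0],[0,0,0,0,0,0]]' | grep -E 'pos|force'
```

```text
position: [0.4508, -0.2776, -0.0207]
force: [0.5, 0.6, -0.0]
gripper_force: 0.0
position: [0.4508, -0.2776, -0.0219]
force: [0.1, 0.1, -0.5]
gripper_force: 0.0
```

```bash
H="python3 -m handwheel"
$H '[[0,0,0,0,0,0],[0,0,0,0,0,0],[0,0,0,0,0,0],[0,0,0,0,0,0]]' 0 20| grep -E 'pos|force|wid|clo'
$H '[[0,0,0,0,0,0],[0,0,0,0,0,0]]'| grep -E 'pos|force|wid'
```

```text
clock: 15.27
position: [0.4509, -0.2776, -0.0218]
force: [0.1, -1.2, 0.0]
width: 0.605
gripper_force: 20.0
position: [0.4509, -0.2776, -0.0217]
force: [0.2, -0.4, 0.4]
width: 0.604
gripper_force: 20.0
```

Gripped at 20 N with width 0.604 (56 mm), so the reported z reads about 25 mm low. I'll lift, tilt, and measure the held tile's real offset with the cameras.

```bash
H="python3 -m handwheel"
$H '[[0,0,-0.5,0,0,0],[0,0,-1,0,0,0],[0,0,-1,0,0,0],[0,0,-1,0,0,0],[0,0,-1,0,0,0],[0,0,-1,0,0,0],[0,0,-1,0,0,0],[0,0,-1,0,0,0]]' | grep -E 'pos|force|wid|clo'
$H '[[0,0,0,0,1,0.05],[0,0,0,0,1,0.05],[0,0,0,0,1,0.05],[0,0,0,0,1,0.05],[0,0,0,0,1,0.05],[0,0,0,0,1,0.05],[0,0,0,0,1,0.05],[0,0,0,0,1,0.05]]' | grep -E 'pos|force|wid|clo'
$H '[[0,0,0,0,1,0.05],[0,0,0,0,1,0.05],[0,0,0,0,1,0.05],[0,0,0,0,1,0.05],[0,0,0,0,0.5,0.05],[0,0,0,0,0,0]]' | grep -E 'pos|force|wid|clo'
python3 - <<'E'
from plan import *
plan(tmid+.09*nrm,frame(SY-90,-nrm))
E
```

```text
clock: 16.1
position: [0.4507, -0.2774, 0.13]
force: [-0.6, -0.7, 0.1]
width: 0.604
gripper_force: 20.0
clock: 16.77
position: [0.451, -0.2779, 0.1293]
force: [0.8, 0.0, -0.4]
width: 0.603
gripper_force: 20.0
clock: 17.27
position: [0.45, -0.2785, 0.1266]
force: [-0.2, 0.7, -1.5]
width: 0.603
gripper_force: 20.0
clock 17.2667 pos [ 0.45  -0.278  0.127] force [-0.196  0.681 -1.534] w 0.6026358447024044 gf 19.99963939189911 q [ 0.978  0.958 -0.513  1.233 -0.112  1.738  0.859]
shift now-frame (units of 20mm) [4.054 7.858 5.322] | turn units of 4deg [-0.219 -0.055 -0.208] | shift target-frame [3.961 7.834 5.426]
```

Run:
```python
from m import *
o=observe();p=np.array(o['position']);Rc=rot(o['ee_rot'])
def box(cam,ctr,col):
    for dz in (-.004,.004):
        pts=[proj(cam,ctr+Rc@np.array([a*.038,b*.028,dz])) for a,b in((-1,-1),(1,-1),(1,1),(-1,1))]
        print(np.array(pts).round(0).tolist())
    return np.array(pts)
W=[]
for cam in (c,s):
    k=5
    A=p-.0257*Rc[:,2]; B=p+[0,0,.0257]
    uv=np.array(proj(cam,A)); w=90
    img=big(cam,uv[0],uv[1],w)
    for ctr,col in ((A,(0,255,0)),(B,(255,0,255))):
        for dz in (-.004,.004):
            pts=np.array([proj(cam,ctr+Rc@np.array([a*.038,b*.028,dz])) for a,b in((-1,-1),(1,-1),(1,1),(-1,1))])
            cv2.polylines(img,[((pts-uv+w/2)*400/w).astype(np.int32)],True,col,1)
    W.append(img)
cv2.imwrite('pics/crop6.png',cv2.convertScaleAbs(np.hstack(W),alpha=1.7))
```

```text
(no output)
```

View pics/crop6.png

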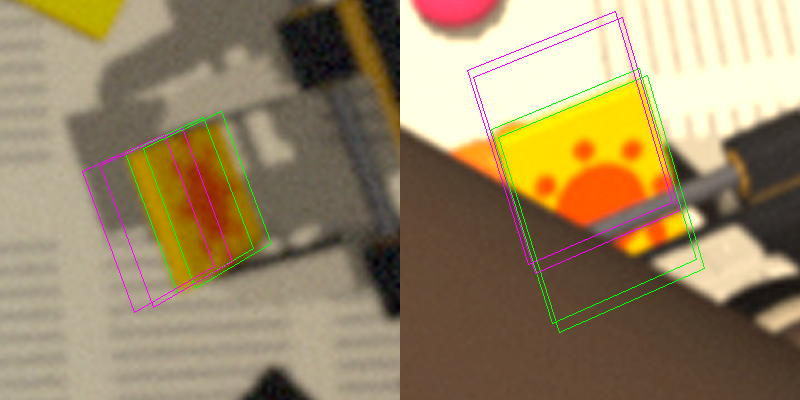

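The tool-z model (green outline) fits the held tile in both views, with the tile mid 25.7 mm behind the reported TCP along tool z. Now I'll hover in front of the stand.

```bash
sed -i '$a K=.0257' plan.py
python3 - <<'E'
from plan import *
plan(tmid+(.06-K)*nrm,frame(SY-90,-nrm))
E
```

```text
clock 17.3667 pos [ 0.451 -0.278  0.128] force [ 0.228  0.357 -0.918] w 0.6069189799080577 gf 20.00008463859558 q [ 0.977  0.953 -0.515  1.234 -0.111  1.735  0.859]
shift now-frame (units of 20mm) [3.978 7.851 8.128] | turn units of 4deg [-0.215  0.012 -0.164] | shift target-frame [3.882 7.773 8.249]
```

```bash
H="python3 -m handwheel"
$H '[[0,0,0,-0.21,0,-0.16],[0.43,0.86,0.92,0,0,0],[0.43,0.86,0.92,0,0,0],[0.43,0.86,0.92,0,0,0],[0.43,0.86,0.92,0,0,0],[0.43,0.86,0.92,0,0,0],[0.43,0.86,0.92,0,0,0],[0.43,0.86,0.92,0,0,0]]' | grep -E 'pos|force|wid|clo'
$H '[[0.43,0.86,0.92,0,0,0],[0.43,0.86,0.92,0,0,0],[0,0,0,0,0,0],[0,0,0,0,0,0]]' | grep -E 'pos|force|wid|clo'
cat > ov.py <<'E'
from m import *
from plan import *
import sys
o=observe();p=np.array(o['position']);Rc=rot(o['ee_rot'])
W=[]
for cam in (c,s):
    A=p-K*Rc[:,2]; uv=np.array(proj(cam,tmid)); w=80
    img=cv2.convertScaleAbs(big(cam,uv[0],uv[1],w),alpha=1.7)
    def line(P,col,cl=True):
        pts=np.array([proj(cam,q) for q in P]); cv2.polylines(img,[((pts-uv+w/2)*400/w).astype(np.int32)],cl,col,1)
    q=((-1,-1),(1,-1),(1,1),(-1,1))
    line([A+Rc@np.array([a*.038,b*.028,-.004]) for a,b in q],(0,255,0))
    line([ST+.05*a*SX+.03*b*SYV+.008*UP for a,b in q],(255,0,0))
    line([seat+t*slope+.018*b*SYV for t,b in((0,-1),(0.046,-1),(.046,1),(0,1))],(255,0,255))
    W.append(img)
cv2.imwrite(sys.argv[1],np.hstack(W))
E
python3 ov.py pics/crop7.png
python3 - <<'E'
from plan import *
plan(tmid+(.0-K)*nrm,frame(SY-90,-nrm))
E
```

```text
clock: 18.03
position: [0.5194, -0.1069, 0.0925]
force: [1.4, -0.4, -0.3]
width: 0.601
gripper_force: 20.0
clock: 18.37
position: [0.5382, -0.0575, 0.0823]
force: [-0.0, -1.1, -1.1]
width: 0.605
gripper_force: 20.0
clock 18.4667 pos [ 0.538 -0.06   0.081] force [ 0.505 -0.8   -0.18 ] w 0.6026041355517608 gf 19.99980390071869 q [ 0.757  0.939 -0.592  1.458 -0.23   1.382  0.69 ]
shift now-frame (units of 20mm) [0.03  0.054 3.008] | turn units of 4deg [-0.001  0.037 -0.003] | shift target-frame [0.023 0.054 3.008]
```

View pics/crop7.png

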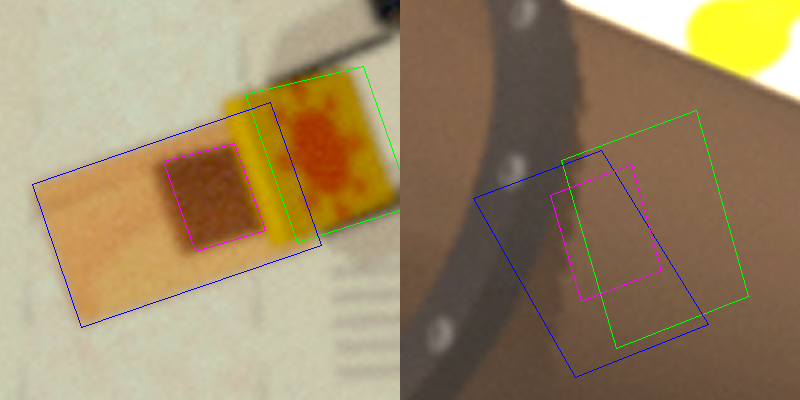

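Top view: base and panel outlines lie on the stand, and the tile's face matches its outline, with the tile's left strip at (250,170) being its upper end face. The side view is blocked by the arm. I'll approach 4 mm up-slope, then seat against panel and ledge.

```bash
H="python3 -m handwheel"
$H '[[0.22,0.05,0.8,0,0,0],[0,0,0.8,0,0,0],[0,0,0.6,0,0,0],[0,0,0.5,0,0,0],[0,0,0,0,0,0],[0,0,0,0,0,0]]' | grep -E 'pos|force|wid|clo'
$H '[[0,0,0.1,0,0,0],[0,0,0,0,0,0]]' | grep -E 'pos|force'
$H '[[0,0,0.05,0,0,0],[0,0,0,0,0,0]]' | grep -E 'pos|force'
```

```text
clock: 18.97
position: [0.5244, -0.0185, 0.0496]
force: [0.0, 1.4, -0.7]
width: 0.604
gripper_force: 20.0
position: [0.5244, -0.017, 0.0483]
force: [0.3, 0.3, -0.4]
gripper_force: 20.0
position: [0.5239, -0.0157, 0.0476]
force: [0.1, 0.3, -0.1]
gripper_force: 20.0
```

```bash
H="python3 -m handwheel"
$H '[[0,0,0.05,0,0,0],[0,0,0,0,0,0]]' | grep -E 'pos|force'
$H '[[0,0,0.05,0,0,0],[0,0,0,0,0,0]]' | grep -E 'pos|force'
python3 -c "
from plan import *
plan(tmid-K*nrm,frame(SY-90,-nrm))"
```

```text
position: [0.5234, -0.0147, 0.0469]
force: [0.2, -0.3, -0.3]
gripper_force: 20.0
position: [0.5234, -0.0146, 0.0467]
force: [0.2, -4.4, 5.2]
gripper_force: 20.0
clock 19.6333 pos [ 0.523 -0.015  0.047] force [ 0.24  -4.377  5.184] w 0.603327821065596 gf 20.000962615013123 q [ 0.731  0.953 -0.604  1.565 -0.24   1.251  0.693]
shift now-frame (units of 20mm) [-0.194 -0.008  0.044] | turn units of 4deg [-0.005  0.01  -0.014] | shift target-frame [-0.194 -0.009  0.044]
```

```bash
H="python3 -m handwheel"
$H '[[-0.1,0,0,0,0,0],[-0.05,0,0,0,0,0],[0,0,0,0,0,0]]' | grep -E 'pos|force'
$H '[[-0.05,0,0,0,0,0],[0,0,0,0,0,0]]' | grep -E 'pos|force'
python3 -c "
from plan import *
plan(tmid-K*nrm,frame(SY-90,-nrm)); f=np.array(observe()['force']);print(f@slope,f@nrm)"
```

```text
position: [0.5242, -0.0157, 0.0451]
force: [-0.4, -2.7, 8.0]
gripper_force: 20.0
position: [0.5242, -0.0157, 0.0451]
force: [-1.4, -1.9, 11.8]
gripper_force: 20.0
clock 20.05 pos [ 0.524 -0.016  0.045] force [-1.361 -1.856 11.849] w 0.6052949446197134 gf 20.002817809581757 q [ 0.731  0.958 -0.604  1.56  -0.239  1.254  0.695]
shift now-frame (units of 20mm) [-0.088 -0.028  0.042] | turn units of 4deg [-0.007 -0.027  0.003] | shift target-frame [-0.088 -0.028  0.042]
8.241919757094509 8.61132952237326
```

Both contacts felt: panel about 8.6 N, ledge about 8.2 N. Release and back off.

```bash
H="python3 -m handwheel"
$H '[[0,0,0,0,0,0],[0,0,0,0,0,0],[0,0,0,0,0,0],[0,0,0,0,0,0]]' 0.8 | grep -E 'pos|force|wid|clo'
$H '[[0,0,-0.3,0,0,0],[0,0,-0.5,0,0,0],[0,0,-1,0,0,0],[0,0,-1,0,0,0],[0,0,-1,0,0,0],[0,0,-1,0,0,0],[0,0,-1,0,0,0],[0,0,-1,0,0,0]]' | grep -E 'pos|force|wid|clo'
$H '[[1,0,0,0,0,0],[1,0,0,0,0,0],[1,0,0,0,0,0],[1,0,0,0,0,0],[0,0,0,0,0,0]]' 0.38| grep -E 'pos|force|wid|clo'
python3 - <<'E'
from plan import *
tgt=seat+(.0285+.07)*slope+.004*nrm
plan(tgt,frame(SY,-slope))
E
```

```text
clock: 20.38
position: [0.5239, -0.0165, 0.043]
force: [-0.1, 0.5, -0.1]
width: 0.791
gripper_force: 0.0
clock: 21.05
position: [0.5591, -0.1162, 0.1319]
force: [0.3, 0.3, -0.3]
width: 0.797
gripper_force: 0.0
clock: 21.47
position: [0.5423, -0.064, 0.1961]
force: [0.7, 0.2, 0.2]
width: 0.484
gripper_force: 0.0
clock 21.4667 pos [ 0.542 -0.064  0.196] force [0.723 0.164 0.164] w 0.483676500454331 gf 0.0 q [ 0.767  0.818 -0.62   1.381 -0.282  1.55   0.618]
shift now-frame (units of 20mm) [-1.183 -0.085  5.589] | turn units of 4deg [ 17.334 -17.262 -17.287] | shift target-frame [0.079 5.587 1.192]
```

```bash
H="python3 -m handwheel"
$H '[[0,0,0,0.96,-0.96,-0.96],[0,0,0,0.96,-0.96,-0.96],[0,0,0,0.96,-0.96,-0.96],[0,0,0,0.96,-0.96,-0.96],[0,0,0,0.96,-0.96,-0.96],[0,0,0,0.96,-0.96,-0.96]]' | grep -E 'pos|force|wid|clo'
$H '[[0,0,0,0.96,-0.96,-0.96],[0,0,0,0.96,-0.96,-0.96],[0,0,0,0.96,-0.96,-0.96],[0,0,0,0.96,-0.96,-0.96],[0,0,0,0.96,-0.96,-0.96],[0,0,0,0.96,-0.96,-0.96]]' | grep -E 'pos|force|wid|clo'
$H '[[0,0,0,0.96,-0.96,-0.96],[0,0,0,0.96,-0.96,-0.96],[0,0,0,0.96,-0.96,-0.96],[0,0,0,0.96,-0.96,-0.96],[0,0,0,0.96,-0.96,-0.96],[0,0,0,0.96,-0.96,-0.96],[0,0,0,0,0,0],[0,0,0,0,0,0]]' | grep -E 'pos|force|wid|clo'
python3 - <<'E'
from plan import *
tgt=seat+(.0285+.07)*slope+.004*nrm
plan(tgt,frame(SY,-slope))
E
```

```text
clock: 21.97
position: [0.5427, -0.0674, 0.192]
force: [0.4, 0.2, 0.4]
width: 0.379
gripper_force: 0.0
clock: 22.47
position: [0.5428, -0.0665, 0.1924]
force: [-0.6, 0.3, -1.1]
width: 0.38
gripper_force: 0.0
clock: 23.13
position: [0.5413, -0.0661, 0.192]
force: [0.1, 0.1, 0.0]
width: 0.381
gripper_force: 0.0
clock 23.1333 pos [ 0.541 -0.066  0.192] force [0.085 0.067 0.014] w 0.380565549693126 gf 0.0 q [ 0.074  0.433 -0.711  1.973  0.989  1.306  0.768]
shift now-frame (units of 20mm) [0.001 5.515 0.992] | turn units of 4deg [ 0.031 -0.064 -0.015] | shift target-frame [0.    5.517 0.981]
```

Run:
```python
from m import *
from plan import *
from itertools import product
for nm,cam in (("top",c),("side",s)):
    h=cv2.cvtColor(cam['image'],cv2.COLOR_RGB2HSV); uv=np.array(proj(cam,tmid)).astype(int)
    m=((h[...,0]>3)&(h[...,0]<34)&(h[...,1]>185)&(h[...,2]>70)).astype(np.uint8)
    # yellow/orange only; keep near
    k=np.zeros_like(m); k[uv[1]-30:uv[1]+30,uv[0]-30:uv[0]+30]=1; m*=k
    best=[]
    for ds,dl,dt in product(range(-4,9,1),range(-6,7,1),(-8,-4,0,4,8)):
        t=np.radians(dt); e1=np.cos(t)*slope+np.sin(t)*SYV; e2=-np.sin(t)*slope+np.cos(t)*SYV
        ctr=tmid+ds/1e3*slope+dl/1e3*SYV
        P=np.float32([proj(cam,ctr+a*.038*e1+b*.028*e2+g*.004*nrm) for a,b,g in product((-1,1),(-1,1),(-1,1))])
        q=np.zeros_like(m); cv2.fillConvexPoly(q,cv2.convexHull((P*16).round().astype(np.int32)),1,shift=4)
        best.append(((q&m).sum()/(q|m).sum(),ds,dl,dt))
    print(nm,m.sum(),sorted(best)[::-1][:4])
    print([(round(r['score'],2),(np.array(r['point'])*[640,480]).round(1)) for r in place_of("tile_mid",nm)],np.array(proj(cam,tmid)))
```

```text
top 1 [(np.float64(0.0011467889908256881), -4, 2, 4), (np.float64(0.001145475372279496), -4, -4, 4), (np.float64(0.0011441647597254005), -4, 0, 4), (np.float64(0.0011441647597254005), -4, -2, 4)]
[(0.84, array([454.2, 219. ])), (0.68, array([182.7, 247.5])), (0.59, array([495.4, 348.1]))] [330.245 247.351]
side 1064 [(np.float64(0.874251497005988), 1, 1, 0), (np.float64(0.874251497005988), -1, 1, 0), (np.float64(0.8733960650128315), -1, 2, 0), (np.float64(0.8728668941979523), 0, 2, 0)]
[(0.86, array([381.9, 379.8])), (0.81, array([335.8, 256.8])), (0.8, array([241.1, 444.1])), (0.31, array([334. , 255.8]))] [335.013 257.07 ]
```

The side view confirms that the tile leans properly: offset under 2 mm, rotation 0. Now take it by the top edge.

```bash
H="python3 -m handwheel"
$H '[[0,0.92,0.16,0,0,0],[0,0.92,0.16,0,0,0],[0,0.92,0.16,0,0,0],[0,0.92,0.16,0,0,0],[0,0.92,0.16,0,0,0],[0,0.92,0.16,0,0,0],[0,0,0,0,0,0],[0,0,0,0,0,0]]' | grep -E 'pos|force|wid|clo'
$H '[[0,0,1,0,0,0],[0,0,1,0,0,0],[0,0,0,0,0,0],[0,0,0,0,0,0]]' | grep -E 'pos|force|wid|clo'
python3 - <<'E'
from plan import *
tgt=seat+.0285*slope+.004*nrm
plan(tgt,frame(SY,-slope))
E
```

```text
clock: 24.0
position: [0.5181, 0.0022, 0.1061]
force: [-0.1, -0.2, 0.5]
width: 0.376
gripper_force: 0.0
clock: 24.33
position: [0.5262, -0.0236, 0.0763]
force: [-0.0, 0.3, 0.8]
width: 0.381
gripper_force: 0.0
clock 24.3333 pos [ 0.526 -0.024  0.076] force [-0.032  0.255  0.805] w 0.3805197118525125 gf 0.0 q [-0.07   0.63  -0.672  2.058  1.103  1.257  0.454]
shift now-frame (units of 20mm) [-0.015  0.07   1.5  ] | turn units of 4deg [ 0.024 -0.088 -0.06 ] | shift target-frame [-0.006  0.072  1.5  ]
```

```bash
H="python3 -m handwheel"
$H '[[0,0.07,0.5,0,-0.09,-0.06],[0,0,0.5,0,0,0],[0,0,0,0,0,0]]' | grep -E 'pos|force'
$H '[[0,0,0.25,0,0,0],[0,0,0,0,0,0]]' | grep -E 'pos|force'
$H '[[0,0,0.2,0,0,0],[0,0,0,0,0,0],[0,0,0,0,0,0]]' | grep -E 'pos|force'
$H '[[0,0,0,0,0,0],[0,0,0,0,0,0],[0,0,0,0,0,0],[0,0,0,0,0,0],[0,0,0,0,0,0],[0,0,0,0,0,0]]' 0 25| grep -E 'pos|force|wid|clo'
```

```text
position: [0.5299, -0.0346, 0.0588]
force: [-0.3, 0.2, -1.1]
gripper_force: 0.0
position: [0.531, -0.0366, 0.0553]
force: [0.4, -0.3, -0.6]
gripper_force: 0.0
position: [0.5319, -0.0385, 0.0525]
force: [0.8, 0.2, 0.3]
gripper_force: 0.0
clock: 25.5
position: [0.5324, -0.0392, 0.0535]
force: [-0.8, -1.3, 5.7]
width: 0.094
gripper_force: 24.5
```

```bash
H="python3 -m handwheel"
python3 - <<'E'
from plan import *
o=observe();p=np.array(o['position'])-seat;Rc=rot(o['ee_rot']);print('s,n,lat mm',p@slope*1e3,p@nrm*1e3,p@SYV*1e3,'tile edge below rep along z', (-Rc[:,2]@slope)*0,)
E
$H '[[0,0,-0.3,0,0,0],[0,0,-0.7,0,0,0],[0,0,-1,0,0,0],[0,0,-1,0,0,0],[0,0,-1,0,0,0],[0,0,-1,0,0,0],[0,0,0,0,0,0]]' | grep -E 'pos|force|wid|clo'
python3 - <<'E'
from m import *
from plan import *
for l in ("rack","holder_yellow","holder_red","holder_green"):
  z=.01 if l=="rack" else .042
  for nm,cam in (("top",c),("side",s)):
    for r in trace(l,nm)[:1]:
        ys,xs=np.nonzero(r['region']);P=np.array([at_z(cam,x,y,z)[:2] for x,y in zip(xs,ys)],np.float32)*1000
        print(nm,l,round(r['score'],2),cv2.minAreaRect(P))
# slot: dark line inside yellow holder top, sample brightness profile across holder (rack y) in top camera
a=np.radians(-6.6); RX=np.array([np.cos(a),np.sin(a),0]); RY=np.array([-np.sin(a),np.cos(a),0])
H0=np.array([.528,.186,.042])
for nm,cam in (("top",c),("side",s)):
    g=cam['image'].astype(np.float32)
    pr=[]
    for t in range(-32,33,2):
        v=[cv2.getRectSubPix(g,(1,1),tuple(map(float,proj(cam,H0+k*.001*RX+t*.001*RY))))[0,0] for k in range(-30,31,3)]
        pr.append((t,*np.mean(v,0).round(0).astype(int)))
    print(nm,' '.join(f'{t}:{r},{g_},{b}' for t,r,g_,b in pr))
plan([.528,.186,.15],frame(83.4,DOWN))
E
```

```text
s,n,lat mm 30.238274762972463 3.6126747230796186 -0.48002146505027327 tile edge below rep along z 0.0
clock: 26.08
position: [0.5109, 0.0256, 0.1315]
force: [1.0, 0.6, -0.8]
width: 0.086
gripper_force: 25.0
top rack 0.78 ((536.2474975585938, 257.175048828125), (243.1922149658203, 114.17972564697266), 83.47267150878906)
side rack 0.81 ((533.521484375, 250.56085205078125), (245.79209899902344, 113.23828887939453), 82.70408630371094)
top holder_yellow 0.86 ((536.71240234375, 184.5267333984375), (44.19300842285156, 51.15085983276367), 82.66635131835938)
side holder_yellow 0.52 ((542.8924560546875, 169.212158203125), (63.10443115234375, 32.071189880371094), 84.265869140625)
top holder_red 0.6 ((535.3796997070312, 253.3492431640625), (46.31833267211914, 66.6746597290039), 85.7993392944336)
side holder_red 0.53 ((544.8884887695312, 230.95950317382812), (47.083213806152344, 42.43446731567383), 84.26876068115234)
top holder_green 0.74 ((543.1524658203125, 322.91387939453125), (49.7099723815918, 72.15803527832031), 83.1745834350586)
top -32:111,96,71 -30:110,96,70 -28:110,95,70 -26:108,93,69 -
[... 388 characters left out ...]
72,26 -26:93,73,27 -24:94,74,29 -22:96,76,30 -20:101,80,32 -18:107,85,33 -16:110,89,34 -14:112,91,34 -12:113,92,34 -10:114,92,34 -8:112,90,34 -6:108,87,34 -4:101,81,33 -2:96,76,33 0:92,74,34 2:95,75,33 4:100,79,33 6:112,89,32 8:123,98,31 10:132,107,30 12:136,111,30 14:139,113,30 16:138,112,30 18:133,104,30 20:125,94,30 22:111,77,33 24:100,63,36 26:91,52,38 28:88,48,39 30:87,45,38 32:87,45,38
clock 26.5833 pos [0.51  0.021 0.129] force [-0.071 -0.3   -0.956] w 0.08539865008956318 gf 24.96479719877243 q [-0.12   0.554 -0.726  2.01   0.991  1.344  0.509]
shift now-frame (units of 20mm) [-3.59   5.049 -5.59 ] | turn units of 4deg [-9.79   2.271  6.274] | shift target-frame [ 0.066  8.278 -1.054]
```

```bash
H="python3 -m handwheel"
$H '[[0,0,0,-0.82,0.19,0.52],[0,0,0,-0.82,0.19,0.52],[0,0,0,-0.82,0.19,0.52],[0,0,0,-0.82,0.19,0.52],[0,0,0,-0.82,0.19,0.52],[0,0,0,-0.82,0.19,0.52]]' | grep -E 'pos|force|wid|clo'
$H '[[0,0,0,-0.82,0.19,0.52],[0,0,0,-0.82,0.19,0.52],[0,0,0,-0.82,0.19,0.52],[0,0,0,-0.82,0.19,0.52],[0,0,0,-0.82,0.19,0.52],[0,0,0,-0.82,0.19,0.52],[0,0,0,0,0,0]]' | grep -E 'pos|force|wid|clo'
$H '[[0,0.93,-0.12,0,0,0],[0,0.93,-0.12,0,0,0],[0,0.93,-0.12,0,0,0],[0,0.93,-0.12,0,0,0],[0,0.93,-0.12,0,0,0],[0,0.93,-0.12,0,0,0],[0,0.93,-0.12,0,0,0],[0,0.93,-0.12,0,0,0]]' | grep -E 'pos|force|wid|clo'
$H '[[0,0.93,-0.12,0,0,0],[0,0,0,0,0,0],[0,0,0,0,0,0]]' | grep -E 'pos|force|wid|clo'
python3 - <<'E'
from plan import *
plan([.5275,.188,.08],frame(83.4,DOWN))
E
```

```text
clock: 27.08
position: [0.5106, 0.0219, 0.1295]
force: [-1.0, 0.0, -1.5]
width: 0.083
gripper_force: 25.0
clock: 27.67
position: [0.5106, 0.0182, 0.1287]
force: [-0.3, -0.7, -0.1]
width: 0.084
gripper_force: 25.0
clock: 28.33
position: [0.5266, 0.1709, 0.1489]
force: [0.0, 0.0, -0.9]
width: 0.086
gripper_force: 25.0
clock: 28.58
position: [0.5286, 0.1898, 0.1515]
force: [-0.2, 0.1, -0.6]
width: 0.085
gripper_force: 25.0
clock 28.5833 pos [0.529 0.19  0.151] force [-0.208  0.114 -0.593] w 0.08502404378223584 gf 24.962870478630066 q [ 0.168  0.526 -0.869  1.742  0.446  1.084  0.614]
shift now-frame (units of 20mm) [ 0.042 -0.103  3.573] | turn units of 4deg [ 0.036 -0.014  0.094] | shift target-frame [ 0.045 -0.094  3.574]
```

```bash
H="python3 -m handwheel"
$H '[[0.04,-0.1,0.9,0.04,-0.01,0.09],[0,0,0.9,0,0,0],[0,0,0.9,0,0,0],[0,0,0.8,0,0,0],[0,0,0,0,0,0],[0,0,0,0,0,0]]' | grep -E 'pos|force|wid|clo'
python3 - <<'E'
from m import *
from plan import *
plan([.5275,.188,.08],frame(83.4,DOWN))
o=observe();p=np.array(o['position']);Rc=rot(o['ee_rot'])
a=np.radians(-6.6); RX=np.array([np.cos(a),np.sin(a),0]); RY=np.array([-np.sin(a),np.cos(a),0]); H0=np.array([.5275,.188,.01])
q=((-1,-1),(1,-1),(1,1),(-1,1)); W=[]
for cam in (c,s):
    uv=np.array(proj(cam,H0+.05*UP)); w=64
    img=cv2.convertScaleAbs(big(cam,uv[0],uv[1],w),alpha=1.7)
    def line(P,col):
        pts=np.array([proj(cam,x) for x in P]); cv2.polylines(img,[((pts-uv+w/2)*400/w).astype(np.int32)],True,col,1)
    A=p+.0302*Rc[:,2]
    line([A+Rc@np.array([a_*.028,b*.004,0]) for a_,b in q],(0,255,0))
    line([A+Rc@np.array([a_*.028,-.004,-.076*(b>0)]) for a_,b in q],(0,255,0))
    line([H0+.035*a_*RX+.02*b*RY+.032*UP for a_,b in q],(255,0,0))
    line([H0+.035*a_*RX+.006*b*RY+.032*UP for a_,b in q],(255,0,255))
    W.append(img)
cv2.imwrite('pics/crop8.png',np.hstack(W))
E
```

```text
clock: 29.08
position: [0.5275, 0.1852, 0.0809]
force: [0.2, 0.1, 0.0]
width: 0.083
gripper_force: 25.0
clock 29.1833 pos [0.529 0.186 0.082] force [-0.553 -0.075 -0.229] w 0.08743631760892943 gf 24.962880313396454 q [ 0.131  0.597 -0.814  1.82   0.525  0.954  0.54 ]
shift now-frame (units of 20mm) [0.065 0.078 0.12 ] | turn units of 4deg [ 0.009  0.005 -0.053] | shift target-frame [0.065 0.078 0.12 ]
```

View pics/crop8.png

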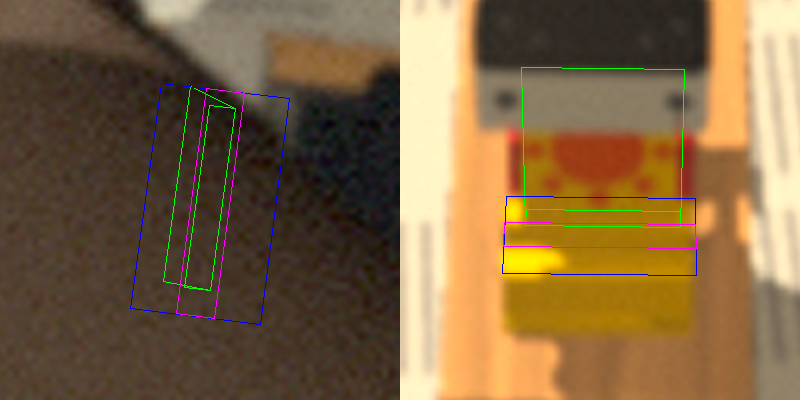

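The side view shows the tile's lower edge just above the yellow slot. The slot outline lies on the real lands at rows 212 and 263, and the tile sits about 1 mm off in x. I'll correct that and lower it, watching the force.

```bash
H="python3 -m handwheel"
$H '[[0.07,0.08,0,0,0,-0.05],[0,0,0.25,0,0,0],[0,0,0,0,0,0]]' | grep -E 'pos|force|wid|clo'
$H '[[0,0,0.2,0,0,0],[0,0,0,0,0,0]]' | grep -E 'pos|force'
$H '[[0,0,0.2,0,0,0],[0,0,0,0,0,0]]' | grep -E 'pos|force'
python3 - <<'E'
from plan import *
plan([.5275,.188,.046],frame(83.4,DOWN))
E
```

```text
clock: 29.43
position: [0.527, 0.1881, 0.0765]
force: [-0.8, -0.6, -0.3]
width: 0.087
gripper_force: 25.0
position: [0.5268, 0.1879, 0.072]
force: [0.1, -0.2, -1.0]
gripper_force: 25.0
position: [0.5267, 0.1879, 0.0678]
force: [-0.9, 0.2, -0.8]
gripper_force: 25.0
clock 29.7667 pos [0.527 0.188 0.068] force [-0.865  0.199 -0.816] w 0.08495847393569374 gf 24.962815940380096 q [ 0.119  0.613 -0.803  1.835  0.542  0.928  0.525]
shift now-frame (units of 20mm) [-0.04   0.009  1.092] | turn units of 4deg [ 0.004 -0.019 -0.004] | shift target-frame [-0.038  0.009  1.092]
```

```bash
H="python3 -m handwheel"
$H '[[-0.04,0,0.2,0,0,0],[0,0,0,0,0,0]]' | grep -E 'pos|force'
$H '[[0,0,0.2,0,0,0],[0,0,0,0,0,0]]' | grep -E 'pos|force'
$H '[[0,0,0.2,0,0,0],[0,0,0,0,0,0]]' | grep -E 'pos|force'
```

```text
position: [0.5276, 0.1878, 0.0638]
force: [-0.2, -0.9, -0.3]
gripper_force: 25.0
position: [0.5275, 0.1878, 0.0598]
force: [0.0, -0.7, -1.3]
gripper_force: 25.0
position: [0.5275, 0.1878, 0.0559]
force: [1.1, -0.7, 0.5]
gripper_force: 25.0
```

```bash
H="python3 -m handwheel"
$H '[[0,0,0.2,0,0,0],[0,0,0,0,0,0]]' | grep -E 'pos|force'
$H '[[0,0,0.15,0,0,0],[0,0,0,0,0,0]]' | grep -E 'pos|force'
$H '[[0,0,0.06,0,0,0],[0,0,0,0,0,0]]' | grep -E 'pos|force'
```

```text
position: [0.5275, 0.1878, 0.0519]
force: [0.1, -0.2, -0.3]
gripper_force: 25.0
position: [0.5276, 0.1879, 0.0491]
force: [1.5, -0.5, 0.2]
gripper_force: 25.0
position: [0.5277, 0.188, 0.0481]
force: [0.6, -0.0, -0.3]
gripper_force: 25.0
```

```bash
H="python3 -m handwheel"
$H '[[0,0,0.06,0,0,0],[0,0,0,0,0,0]]' | grep -E 'pos|force'
$H '[[0,0,0.06,0,0,0],[0,0,0,0,0,0]]' | grep -E 'pos|force'
```

```text
position: [0.5279, 0.1882, 0.0473]
force: [-0.2, 0.2, -0.0]
gripper_force: 25.0
position: [0.528, 0.1886, 0.0472]
force: [-3.9, -2.3, 15.6]
gripper_force: 25.0
```

Floor contact came at 15.6 N and at the expected height. Release and withdraw straight up.

```bash
H="python3 -m handwheel"
$H '[[0,0,-0.04,0,0,0],[0,0,0,0,0,0]]' | grep -E 'pos|force'
$H '[[0,0,0,0,0,0],[0,0,0,0,0,0],[0,0,0,0,0,0],[0,0,0,0,0,0],[0,0,0,0,0,0]]' 0.35 | grep -E 'pos|force|wid|clo'
$H '[[0,0,-0.3,0,0,0],[0,0,-0.6,0,0,0],[0,0,-1,0,0,0],[0,0,-1,0,0,0],[0,0,-1,0,0,0],[0,0,-1,0,0,0],[0,0,-1,0,0,0],[0,0,-1,0,0,0]]' | grep -E 'pos|force|wid|clo'
$H '[[1,0,-1,0,0,0],[1,0,-1,0,0,0],[1,0,-1,0,0,0],[1,0,-1,0,0,0],[1,0,0,0,0,0],[1,0,0,0,0,0],[1,0,0,0,0,0],[1,0,0,0,0,0]]'| grep -E 'pos|clo'
```

```text
position: [0.528, 0.1883, 0.0472]
force: [-1.7, -0.8, 6.4]
gripper_force: 25.0
clock: 31.68
position: [0.5277, 0.188, 0.0465]
force: [-0.1, 0.8, 0.3]
width: 0.343
gripper_force: 0.0
clock: 32.35
position: [0.5277, 0.1882, 0.187]
force: [0.1, 0.5, -0.6]
width: 0.351
gripper_force: 0.0
clock: 33.02
position: [0.3677, 0.2068, 0.2657]
```

Run:
```python
from m import *
from plan import *
from itertools import product
a=np.radians(-6.6); RX=np.array([np.cos(a),np.sin(a),0]); RY=np.array([-np.sin(a),np.cos(a),0])
cam=s;hsv=cv2.cvtColor(cam['image'],cv2.COLOR_RGB2HSV)
for nm,cam in (("top",c),("side",s)):
  print(nm)
  for l,z in (("tile",.016),("tile_mid",.054),("tile_red",.016),("holder_yellow",.01),("stone_pink",0),("stone_blue",0),("bowl",0),("brush",0)):
    print(l,[(round(r['score'],2),at_z(cam,r['point'][0]*640,r['point'][1]*480,z)[:2].round(3)) for r in place_of(l,nm)[:4]])
  # tile upper face profile: tile top edge colours along slot x at z .092 and a column on the face at z .07
  H0=np.array([.5275,.188,.06]) 
  print([(k,*cv2.getRectSubPix(cam['image'].astype(np.float32),(1,1),tuple(map(float,proj(cam,H0-.004*RY+k*.001*RX))))[0,0].astype(int)) for k in range(-42,43,4)])
  print([(k,*cv2.getRectSubPix(cam['image'].astype(np.float32),(1,1),tuple(map(float,proj(cam,[.5275+.02*RX[0],.186+.02*RX[1],k*.001]))))[0,0].astype(int)) for k in range(40,112,5)])
cv2.imwrite('pics/final.png',np.hstack([cv2.convertScaleAbs(big(c,220,249,80),alpha=1.7),cv2.convertScaleAbs(big(s,322,185,80),alpha=1.4)]))
```

```text
top
tile [(0.67, array([ 0.344, -0.361])), (0.56, array([ 0.591, -0.277])), (0.53, array([0.529, 0.198]))]
tile_mid [(0.9, array([0.527, 0.185])), (0.82, array([ 0.342, -0.352])), (0.79, array([ 0.585, -0.266])), (0.4, array([ 0.527, -0.028]))]
tile_red [(0.75, array([0.537, 0.257]))]
holder_yellow [(0.68, array([0.526, 0.184]))]
stone_pink [(0.91, array([ 0.406, -0.121]))]
stone_blue [(0.82, array([ 0.673, -0.03 ])), (0.54, array([0.539, 0.272]))]
bowl [(0.75, array([0.692, 0.065])), (0.66, array([0.537, 0.197]))]
brush [(0.77, array([ 0.701, -0.219]))]
[(-42, np.int64(108), np.int64(78), np.int64(42)), (-38, np.int64(113), np.int64(85), np.int64(40)), (-34, np.int64(113), np.int64(101), np.int64(10)), (-30, np.int64(96), np.int64(89), np.int64(0)), (-26, np.int64(59), np.int64(44), np.int64(0)), (-22, np.int64(48), np.int64(29), np.int64(0)), (-18, np.int64(47), np.int64(23), np.int64(0)), (-14, np.int64(47), np.int64(20), np.int64(0)), (-10, np.int64(43), np.int64(18), np.int64(0)), (-6, np.int64(45), np.int64(16), np.int64(0)), (-2, np.int64(46), np.int64(18), np.int64(2)), (2, n
[... 2815 characters left out ...]
9), np.int64(75), np.int64(2)), (45, np.int64(93), np.int64(65), np.int64(4)), (50, np.int64(91), np.int64(55), np.int64(6)), (55, np.int64(91), np.int64(47), np.int64(9)), (60, np.int64(93), np.int64(61), np.int64(5)), (65, np.int64(93), np.int64(65), np.int64(4)), (70, np.int64(91), np.int64(59), np.int64(4)), (75, np.int64(92), np.int64(63), np.int64(5)), (80, np.int64(93), np.int64(66), np.int64(3)), (85, np.int64(92), np.int64(66), np.int64(3)), (90, np.int64(117), np.int64(88), np.int64(0)), (95, np.int64(169), np.int64(127), np.int64(0)), (100, np.int64(155), np.int64(62), np.int64(11)), (105, np.int64(103), np.int64(20), np.int64(18)), (110, np.int64(80), np.int64(21), np.int64(18))]
```

The numbers confirm the result. The tile stands upright with its top at about 92 mm, centred to within about 1 mm along the yellow slot. The other things are in place and the robot is clear.

```bash
python3 -c "
from cell import *
print(sign_off())"
```

```text
the job is handed in; nothing more can be done
None
```

The small yellow tile was leaned flat on the stand, taken again by its top edge, and now stands upright about midway along the yellow holder's slot, on the slot floor; the job was handed in at about 34 s of the 61 s allowed, and no verdict came back.

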